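# Index the sample carousel to the dropper bottle

### The arm

A 6-joint arm with a two-finger parallel gripper is mounted at the origin on the work surface. World frame = base frame: x ahead of the robot, y to its left, z up, the work surface at z = 0. Lengths are in m, angles in degrees, forces in N, time in s.
With the tool pointing down it reaches from about 0.35 to 0.725 m from the base axis. Payload 6 kg.
Tool frame: the origin (TCP) lies midway between the tips of the shut fingers; the grasp point (between the pads) lies 19 mm behind it; z points along the fingers, y is the line along which they close (so a half turn about z gives the same grasp; the last joint's range is limited). The gripper opens to 85 mm and grips with 20 to 120 N. Pads are 22 mm wide; open, the fingers measure 114 mm over their backs; the gripper's body (76 mm by 85 mm) begins 54 mm behind the grasp point. The pads swing forward as they close: fully open they stand 13 mm farther back than shut.
Start: joints at [88.447, 2.303, 4.859, 0, -92.561, -19.12], TCP at [0.212, 0.561, 0.231] pointing down, gripper open.
Joint ranges: [-146.85, 146.85], [-73.84, 115.35], [-62.03, 85.46], [-188.31, 113.3], [-161.28, -10.13], [-171.36, 171.36]. Speed limits (degrees/s): [147.25, 147.25, 172.46, 180, 180, 180].

### API

Orientations are given as [roll, pitch, yaw] about the fixed x, y, z axes, in that order (R = Rz(yaw) Ry(pitch) Rx(roll)).
In Python, from rig import manip, cams gives the robot as it stands.
- The arm moves only by the shell command python3 -m jog 'ROWS' [FORCE]. ROWS is a JSON object of lists of equal length, an entry for each row: "claw": the opening in per cent of the stroke, from 0 (shut) to 100 (fully open); "linear": the shift along the tool's x, y, z in cm, a list of three; "yaw": the turn about the tool's z in degrees. A call has 1 to 20 rows; each row is the pose to reach, as a shift and turn from the pose commanded when the call began, along the tool's axes at that moment; what a row does not reach only later rows make up. A row lasts 1/12 s, in which the tool goes at most 41.7 mm and 7.16 degrees, less where a joint would pass 70% of its speed; a pose out of reach is approached as far as the arm can. A call with a gripper value outside its range is refused whole. The fingers move at their own pace and stop on an object; FORCE is the grip in N (left out, the last holds). Time passes only in rows, so rows that repeat a pose let the fingers close. It gives the time, the measured TCP pose, the force, the opening and the grip force at its end, in the units of the state.
- manip.sense(): the state, without advancing time (a new reading comes with each control period).
- cams.capture(name): name is "scene" or "side" or "wrist"; returns (picture, depth): 480x640x3 uint8, red, green, blue; 480x640 float32, m along the optical axis (not along the pixel's ray), 0 where there is no reading.
- cams.calibration(name): a dict with "fov_y" (degrees; the focal length in pixels is half the picture's height over the tangent of half this angle, whatever the lens; pixels are square), "cx", "cy" (the principal point, pixels), "world_from_camera" (4x4, takes a point from camera to world coordinates); the wrist camera has in their place "hand_eye" (4x4, takes a point from camera to tool coordinates, whose origin is the TCP and whose axes are the flange's). Camera axes: x right, y down, z forward; pixel columns grow to the right and rows downward; lengths in m; the calibration is good to about 2 mm. The wrist camera is an equidistant fisheye: a pixel r from the principal point sees the ray r / f radians off the axis. A picture is of the moment at which its call begins: read the wrist's pose just before it. calibration takes no time and is no camera call.
- manip.sign_off(): hands the job in; it is judged then, once.
The state is a dict: "time": time; "joint_pos": joint angles; "qvel": joint speeds; "joint_efforts": joint torques, N m; "position": TCP position; "ee_rot": TCP orientation; "contact_force": force on the tool from outside, world axes, zero at the start; "ft_torque": the same for the moment, N m; "finger_gap": finger opening in m; "gripper_force": force on a finger pad.
Only numpy, scipy, OpenCV 4.12 (cv2) and the standard library are available. Lean on these libraries where they do the work, as an engineer would, in place of code of your own. Each camera call takes 0.05 s, during which the arm holds its last target. There are 200 camera calls.

### The job

The six-armed sample carousel is locked with its empty socket at the plunger. Pull the black plunger knob up so that the carousel is free, push the carousel round by its arms until the narrow-necked dropper bottle stands at the plunger bracket, then push the knob all the way down so that the pin locks that arm. All bottles stay standing in their sockets, and the other things on the bench stay where they are.

Things in the scene. Friction and masses are not known exactly. Their poses are not given: they have to be found in the camera images.
- stand: Fixed white stand of the carousel. Origin: on the bench, on the carousel's vertical turning axis; its +x axis points level from the turning axis to the plunger. Round foot 150 mm across, 12 mm high, and along +x a foot bar 34 mm wide and 12 mm high out to the bracket's post. The plunger stands 107 mm from the axis.
- bracket (a point): Middle of the outer top edge of the stand's bracket, 165 mm from the axis along the stand's +x, 90 mm above the bench. The bracket is 34 mm wide: an upright post 139 to 165 mm from the axis, and from its top an arm (72 to 90 mm above the bench) that reaches back over the tab tips to 95 mm from the axis and guides the plunger.
- hub (a point): Centre of the top of the carousel's round hub, on the turning axis: hub 60 mm across, 25 to 49 mm above the bench, with a 20 mm button 8 mm higher. Six equal aluminium arms, every 60 degrees, run out from it.
- first_socket (a point): Centre of the mouth of the socket on one of the six arms (the one that starts at the plunger, empty); turns with the carousel. Each arm has such a grey square socket, 70 mm from the axis: 36 mm outside, 31 mm inside, top 53 mm and inner floor 27.5 mm above the bench.
- first_tab (a point): Centre of the hole in the outer tab of that same arm, at its top face 45 mm above the bench, 107 mm from the axis. Every arm ends in such a tab: 24 mm wide, 88 to 125 mm from the axis, 29 to 45 mm above the bench, with flat sides to push against and an 11 mm square hole for the pin. Between neighbouring tabs is free space down to the bench (except over the foot bar).
- carousel (a joint): Angle of the carousel about its vertical axis, rad, counter-clockwise from above positive; 0 at the start. No end stops within two turns. The arms lie at this angle plus multiples of 60 degrees, measured from the stand's +x. It turns very easily once the plunger is up (0.04 N m, about 0.4 N at a tab) and coasts a little.
- plunger (a joint): Height of the plunger, m: 0 fully down (start; its 8 mm round-nosed pin is through a tab's hole and locks the carousel), 0.030 upper stop. The nose clears the tabs above 0.020. No spring: it stays where it is left, and takes about 4 N to move. The nose draws the carousel true if the hole is within 3 mm (1.6 degrees); else the pin lands on or beside the tab.
- knob (a point): Centre of the plunger's black round knob: a 26 mm upright cylinder, 20 mm high, on a 10 mm stem. The point moves up and down with the plunger; with the plunger down it is 125 mm above the bench (knob top at 135 mm, underside 25 mm above the bracket).
- station (a point): Fixed point on the stand, 70 mm from the turning axis towards the plunger, 29 mm above the bench: where the socket of the arm held by the plunger has its middle.
- dropper: The white dropper bottle, the only one with a thin neck: 28 mm body, 32 mm high, then a 10 mm neck with a narrow black 11 mm cap, 62 mm in all; 35 g, loose in one of the sockets with 1.5 mm of play all round. Origin: centre of its underside, 27.5 mm above the bench.
- jar1: A plain white plastic jar (one of four alike) standing in a carousel socket: 28 mm body, 34 mm high, with a wide flat black 30 mm cap on it, 47 mm in all; 40 g, loose. Origin: centre of its underside, 27.5 mm above the bench.
- jar2: A plain white plastic jar (one of four alike) standing in a carousel socket: 28 mm body, 34 mm high, with a wide flat black 30 mm cap on it, 47 mm in all; 40 g, loose. Origin: centre of its underside, 27.5 mm above the bench.
- jar3: A plain white plastic jar (one of four alike) standing in a carousel socket: 28 mm body, 34 mm high, with a wide flat black 30 mm cap on it, 47 mm in all; 40 g, loose. Origin: centre of its underside, 27.5 mm above the bench.
- jar4: A plain white plastic jar (one of four alike) standing in a carousel socket: 28 mm body, 34 mm high, with a wide flat black 30 mm cap on it, 47 mm in all; 40 g, loose. Origin: centre of its underside, 27.5 mm above the bench.
- tube_rack: Bystander: green rack full of small tubes, 110 x 200 mm, 40 mm high. Origin: centre of its underside.
- tip_box: Bystander: clear box of pipette tips, 85 x 125 mm, 55 mm high. Origin: centre of its underside.
- water_bottle: Bystander: blue bottle, 66 mm across, 190 mm high. Origin: centre of its underside.
- beaker: Bystander: empty glass beaker, 68 mm across, 80 mm high. Origin: centre of its underside.
Not all that is in view belongs to the job. Leave any green or pink look-alike of the jar4 alone.

How it is judged:
By the outcome, as a careful person would: the job done as asked, in the order asked, and still so for the second after the job is handed in, with the robot touching nothing.
It also fails if it takes over 72 s, if anything falls off the work surface, if the arm or the gripper's body presses on something with over 40 N, if the wrist force passes 120 N, or if a joint passes its speed limit or range.

## Working session

There is one attempt and no reset: what is moved stays moved. The work goes in short steps, Python scripts to look and compute and a shell command to move; the robot and the scene stay as the last step left them, time stands still between calls to the robot, and variables do not carry over. Pictures are saved under pics/ and viewed, at most 10 in all, crops included, and the job is handed in when it is done.

```bash
ls; mkdir -p pics; python3 - <<'E'
from rig import manip,cams
import cv2,numpy as np
s=manip.sense();print(s['time'],s['position'],s['ee_rot'],s['finger_gap'])
ims=[]
for n in ('scene','side'):
    p,d=cams.capture(n);np.savez(f'pics/{n}0.npz',p=p,d=d);cv2.imwrite(f'pics/{n}0.png',p[:,:,::-1])
    c=cams.calibration(n);print(n,c['fov_y'],c['cx'],c['cy'],np.round(c['world_from_camera'],3).tolist())
E
```

```text
pics
0.0 [0.21164342 0.56108646 0.23027632] [ 1.79898833e+02 -7.39046997e-03 -2.06730708e+01] 0.08529040124574559
scene 55.62376361346636 326.27244748241293 241.19548397694143 [[-0.437, 0.681, -0.587, 1.147], [0.899, 0.342, -0.273, 0.304], [0.015, -0.647, -0.762, 0.911], [0.0, 0.0, 0.0, 1.0]]
side 51.361983508274136 319.6776587475805 238.3727642246155 [[-0.986, -0.12, 0.116, 0.426], [-0.167, 0.693, -0.701, 0.779], [0.004, -0.711, -0.704, 0.852], [0.0, 0.0, 0.0, 1.0]]
```

View pics/scene0.png

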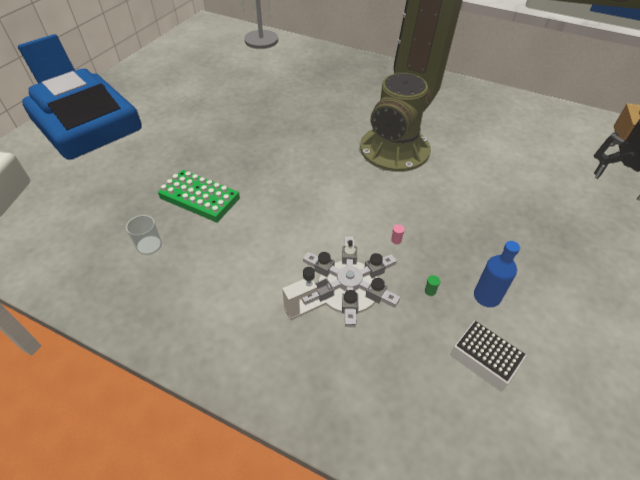

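View pics/side0.png

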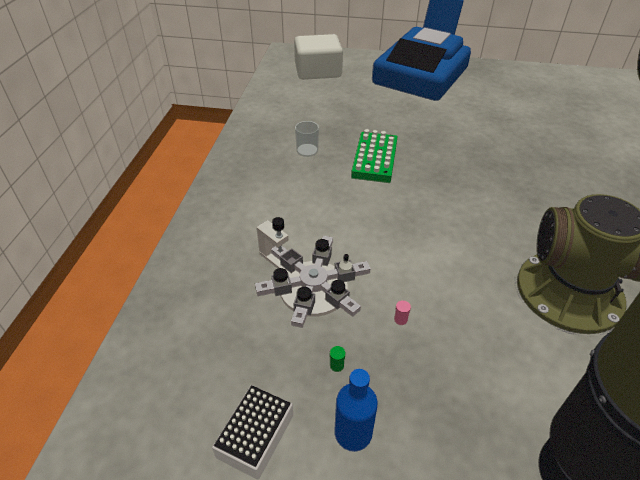

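Both views show the carousel. The hub button is at scene (350,275) and side (313,271). The knob is at (308,273) and (278,224). The dropper is at (350,245) and (346,260).

```bash
cat > h.py <<'E'
import numpy as np,cv2
from rig import manip,cams
def cal(n):
    c=cams.calibration(n);f=240/np.tan(np.radians(c['fov_y']/2));return f,c['cx'],c['cy'],np.array(c['world_from_camera'])
def ray_z(n,u,v,z):
    f,cx,cy,T=cal(n);r=T[:3,:3]@np.array([(u-cx)/f,(v-cy)/f,1]);o=T[:3,3];return o+r*(z-o[2])/r[2]
def cloud(n,d):
    f,cx,cy,T=cal(n);v,u=np.mgrid[:480,:640]
    P=np.stack([(u-cx)/f*d,(v-cy)/f*d,d],-1);return P@T[:3,:3].T+T[:3,3]
def wpose(s):
    from scipy.spatial.transform import Rotation as R
    T=np.eye(4);T[:3,:3]=R.from_euler('xyz',s['ee_rot'],degrees=True).as_matrix();T[:3,3]=s['position'];return T
E
python3 - <<'E'
from h import *
for n,px in (('scene',dict(hub=(350,274),knob=(308.5,271),drop=(350,242))),('side',dict(hub=(313.5,270),knob=(278.5,221),drop=(346,257)))):
    z=np.load(f'pics/{n}0.npz');C=cloud(n,z['d'])
    for k,h in (('hub',.057),('knob',.135),('drop',.0895)):
        u,v=px[k];print(n,k,ray_z(n,u,v,h).round(4),C[int(v),int(u)].round(4))
    # clusters: knob points: z .12-.14 near
    m=(C[...,2]>.128)&(C[...,2]<.142)&(np.abs(C[...,0]-.55)<.25)&(np.abs(C[...,1]-.1)<.2)&(z['d']>0)
    print('knobtop',m.sum(),C[m].mean(0).round(4))
    g=(z['p'].max(2)<60)&(C[...,2]>.08)&(C[...,2]<.145)&(z['d']>0)
    im=z['p'];u0,v0=(350,275) if n=='scene' else (313,265)
    cr=im[v0-65:v0+65,u0-85:u0+85];cv2.imwrite(f'pics/{n}_c.png',cv2.resize(cr[:,:,::-1],None,fx=4.6,fy=4.6,interpolation=cv2.INTER_CUBIC))
E
```

```text
scene hub [0.5544 0.091  0.057 ] [0.5526 0.0903 0.0545]
scene knob [0.6407 0.0284 0.135 ] [0.6412 0.0275 0.135 ]
scene drop [0.4912 0.0609 0.0895] [0.4903 0.0605 0.0883]
knobtop 112 [0.6428 0.0292 0.1342]
side hub [0.5539 0.0835 0.057 ] [0.5548 0.0843 0.0578]
side knob [0.6385 0.028  0.135 ] [0.6394 0.0288 0.1355]
side drop [0.488  0.0646 0.0895] [0.4881 0.0632 0.088 ]
knobtop 100 [0.6406 0.0295 0.1337]
```

View pics/side_c.png

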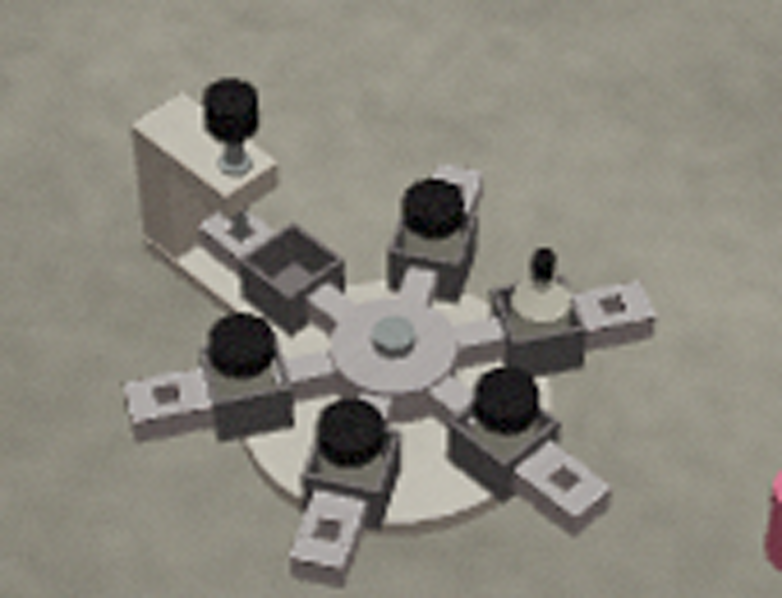

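The dropper's arm sits 120° clockwise of the plunger, so the carousel has to turn +120°. I'll hover over it at a height that clears the blue bottle, then refine with the wrist camera.

```bash
python3 -m jog '{"linear":[[0,0,-3],[0,0,-6],[54,33.2,-6],[54,33.2,-6],[54,33.2,-6],[54,33.2,-6],[54,33.2,-6],[54,33.2,-6],[54,33.2,-6],[54,33.2,-6],[54,33.2,-6],[54,33.2,-6],[54,33.2,-6],[54,33.2,-6],[54,33.2,-6],[54,33.2,-6],[54,33.2,-6],[54,33.2,-6],[54,33.2,-6],[54,33.2,-6]],"yaw":[0,0,13.8,13.8,13.8,13.8,13.8,13.8,13.8,13.8,13.8,13.8,13.8,13.8,13.8,13.8,13.8,13.8,13.8,13.8],"claw":[100,100,100,100,100,100,100,100,100,100,100,100,100,100,100,100,100,100,100,100]}' 20
python3 - <<'E'
from h import *
c=cams.calibration('wrist');print({k:np.round(v,4).tolist() for k,v in c.items()})
s=manip.sense();p,d=cams.capture('wrist');print(s['position'],s['ee_rot'],s['qvel'].round(2) if hasattr(s['qvel'],'round') else s['qvel'])
np.savez('pics/w0.npz',p=p,d=d,T=wpose(s));cv2.imwrite('pics/w0.png',p[:,:,::-1])
E
```

```text
time: 1.77
position: [0.5999, 0.0597, 0.2904]
ee_rot: [179.9, 0.1, -34.6]
contact_force: [-0.7, 0.2, 0.3]
finger_gap: 0.0852
gripper_force: 0.0
{'fov_y': 65.7065, 'cx': 316.9337, 'cy': 239.6714, 'hand_eye': [[-0.0011, -0.9511, -0.309, 0.0782], [1.0, -0.0009, -0.0006, 0.0002], [0.0003, -0.309, 0.9511, -0.1434], [0.0, 0.0, 0.0, 1.0]]}
[0.59985509 0.05969341 0.29040642] [ 1.79930633e+02  5.90417843e-02 -3.45588027e+01] [ 2.08 -1.5  -0.42  0.05 -0.   -0.12]
```

View pics/w0.png

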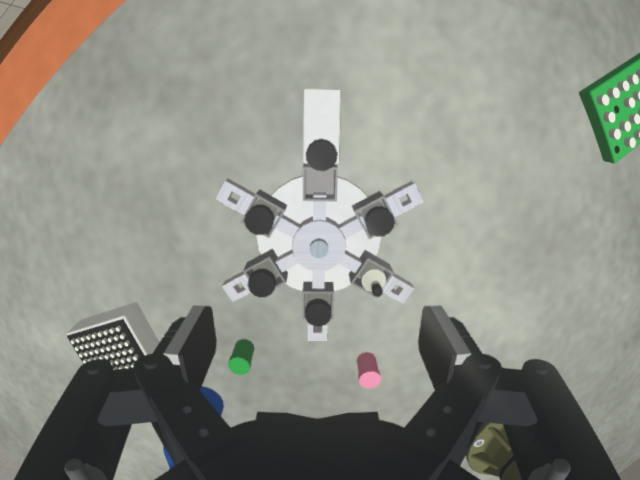

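The wrist view has the stand upright in the image: knob (321,154), hub button (319,248), visible tab holes near (235,198), (404,199), (236,289), (399,290), dropper (375,285). Next I'll locate these to sub-pixel accuracy and fit the hub and the angle.

```bash
cat >> h.py <<'E'
def wray(T,u,v,z):
    c=cams.calibration('wrist');f=240/np.tan(np.radians(c['fov_y']/2));a=np.array([u-c['cx'],v-c['cy']]);r=np.hypot(*a);th=r/f
    d=np.append(a/max(r,1e-9)*np.sin(th),np.cos(th));M=T@np.array(c['hand_eye']);d=M[:3,:3]@d;o=M[:3,3];return o+d*(z-o[2])/d[2]
def hole(p,u,v,w=8):
    g=cv2.cvtColor(p,cv2.COLOR_RGB2GRAY)[v-w:v+w+1,u-w:u+w+1].astype(float)
    m=(g<(np.percentile(g,10)+np.percentile(g,80))/2).astype(np.uint8)
    n,l,s,c=cv2.connectedComponentsWithStats(m);k=min(range(1,n),key=lambda i:np.hypot(*(c[i]-w))-.01*s[i,4]);return c[k]+[u-w,v-w],s[k,4]
E
python3 - <<'E'
from h import *
Z=np.load('pics/w0.npz');p,T=Z['p'],Z['T']
P=[]
for u,v in ((235,198),(404,199),(236,289),(399,290)):
    c,a=hole(p,u,v);w=wray(T,*c,.045);P.append(w);print(c.round(1),a,w.round(4))
P=np.array(P)
print('hub from holes',((P[0]+P[3])/2).round(4),((P[1]+P[2])/2).round(4),'btn',wray(T,319,248,.057).round(4))
H=P.mean(0)
for q in P:print('r,ang',np.hypot(*(q-H)[:2]).round(4),np.degrees(np.arctan2(*(q-H)[1::-1])).round(2))
m=(p.max(2)<60).astype(np.uint8);m[:130]=0;m[175:]=0;m[:,:300]=0;m[:,345:]=0
M=cv2.moments(m,True);k=(M['m10']/M['m00'],M['m01']/M['m00']);kw=wray(T,*k,.133);print('knob',k,kw.round(4),np.hypot(*(kw-H)[:2]),np.degrees(np.arctan2(*(kw-H)[1::-1])))
for n,(u,v) in dict(pink=(369,380),green=(241,362)).items(): print(n,wray(T,u,v,.0).round(3))
C=wray
E
```

```text
[233.  197.9] 87 [0.6508 0.1347 0.045 ]
[406.1 200.6] 65 [ 0.5415 -0.0183  0.045 ]
[238.6 288.3] 60 [0.5628 0.1968 0.045 ]
[396.8 290.2] 64 [0.455  0.0451 0.045 ]
hub from holes [0.5529 0.0899 0.045 ] [0.5522 0.0892 0.045 ] btn [0.5541 0.0883 0.057 ]
r,ang 0.1082 24.68
r,ang 0.1084 -95.83
r,ang 0.1077 84.51
r,ang 0.1072 -155.49Traceback (most recent call last):
  File "<stdin>", line 11, in <module>
ZeroDivisionError: float division by zero
```

The hub fits at (0.5526, 0.0896) and the stand yaw is −35.5°. That predicts the knob at (0.640, 0.0275), which agrees with the fixed cameras. I'll grip the knob now.

```bash
python3 -m jog '{"linear":[[3,0.4,0],[5.1,0.4,0],[5.1,0.4,-0],[5.1,0.4,3],[5.1,0.4,7],[5.1,0.4,11],[5.1,0.4,14],[5.1,0.4,16],[5.1,0.4,17.5],[5.1,0.4,18.3],[5.1,0.4,18.3],[5.1,0.4,18.3],[5.1,0.4,18.3],[5.1,0.4,18.3],[5.1,0.4,18.3],[5.1,0.4,18.3],[5.1,0.4,18.3],[5.1,0.4,18.3],[5.1,0.4,18.3],[5.1,0.4,18.3]],"yaw":[1,1,1,1,1,1,1,1,1,1,1,1,1,1,1,1,1,1,1,1],"claw":[100,100,100,100,100,100,100,100,100,100,100,80,60,40,20,10,10,10,10,10]}' 30
```

```text
time: 3.48
position: [0.6399, 0.0279, 0.1092]
ee_rot: [-180.0, -0.1, -35.5]
contact_force: [-1.6, 0.3, 5.8]
finger_gap: 0.0249
gripper_force: 29.5
```

```bash
python3 -m jog '{"linear":[[0,0,-0.4],[0,0,-0.8],[0,0,-1.2],[0,0,-1.6],[0,0,-2.0],[0,0,-2.4],[0,0,-2.7],[0,0,-2.9],[0,0,-2.9],[0,0,-2.9]],"yaw":[0,0,0,0,0,0,0,0,0,0],"claw":[10,10,10,10,10,10,10,10,10,10]}' 30
```

```text
time: 4.32
position: [0.6397, 0.0279, 0.1381]
ee_rot: [-180.0, -0.0, -35.5]
contact_force: [2.8, -1.1, -1.3]
finger_gap: 0.0249
gripper_force: 30.0
```

```bash
python3 -m jog '{"linear":[[0,0,0],[0,0,0],[0,0,0],[0,0,0],[0,0,0],[0,0,0],[0,0,-3],[0,0,-7],[0,0,-10],[-4,-2.3,-10],[-8,-4.6,-10],[-12,-6.9,-10],[-16,-9.2,-10],[-16,-9.2,-10],[-16,-9.2,-10],[-16,-9.2,-10],[-16,-9.2,-10],[-16,-9.2,-10],[-16,-9.2,-10],[-16,-9.2,-10]],"yaw":[0,0,0,0,0,0,0,0,0,7,14,21,28,35,42,49,56,60,60,60],"claw":[30,60,100,100,100,100,100,100,100,100,100,100,100,100,100,100,100,100,100,100]}' 20
python3 - <<'E'
from h import *
s=manip.sense();p,d=cams.capture('wrist');T=wpose(s);np.savez('pics/w1.npz',p=p,d=d,T=T);print(s['position'],s['ee_rot'])
a=cams.capture('side')[0]
b=np.hstack([p[:,:,::-1][:, :],cv2.resize(a[170:330,220:400,::-1],(540,480),interpolation=cv2.INTER_CUBIC)])
cv2.imwrite('pics/w1.png',cv2.resize(b,(800,325),interpolation=cv2.INTER_AREA))
E
```

```text
time: 5.98
position: [0.5626, 0.1957, 0.2373]
ee_rot: [180.0, -0.0, -95.3]
contact_force: [-0.2, 0.7, 0.1]
finger_gap: 0.0856
gripper_force: 0.0
[0.56260121 0.19565405 0.23731479] [ 1.79992242e+02 -1.24102294e-02 -9.53199274e+01]
```

View pics/w1.png

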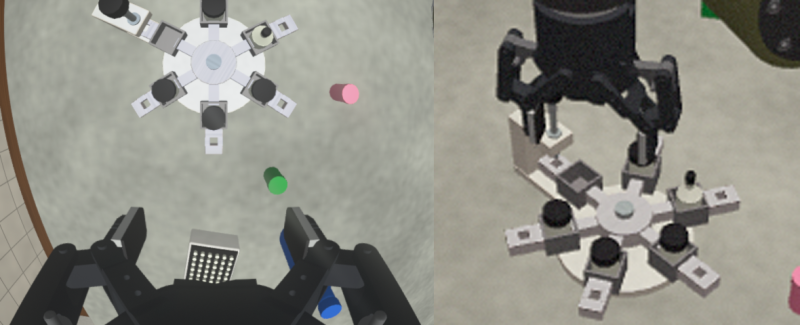

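The carousel is still at 0 and the plunger stem is visible lifted. The green and pink look-alikes lie outside the tabs. Before turning, I'll check how close the bystanders come to the gripper's path and verify the plunger height.

```bash
python3 - <<'E'
from h import *
z=np.load('pics/side0.npz');C=cloud('side',z['d']);p=z['p'].astype(int);H=np.array([.5526,.0896])
r,g,b=p[...,0],p[...,1],p[...,2];v=(z['d']>0)&(C[...,2]>.008)&(np.hypot(*(C[...,:2]-H).transpose(2,0,1))<.35)
for n,m in dict(blue=(b>r+60),green=(g>r+50)&(C[...,1]>0),pink=(r>g+50)).items():
    q=C[m&v]; print(n,len(q),q.min(0).round(3),q.max(0).round(3),'r',np.hypot(*(q[:,:2]-H).T).min().round(3))
q=C[v&(C[...,1]>.2)&(b<r+40)&(g<r+40)];print('other',q.min(0).round(3),q.max(0).round(3))
d=np.load('pics/w1.npz');p=d['p'];g=p[:40,140:215].max(2)<60
ys,xs=np.nonzero(g);u,v=xs.mean()+140,ys.mean();print(u,v,[wray(d['T'],u,v,h).round(4) for h in(.135,.163)])
E
```

```text
blue 1376 [0.397 0.372 0.01 ] [0.46  0.423 0.194] r 0.304
green 957 [0.398 0.255 0.008] [0.49  0.421 0.194] r 0.18
pink 270 [0.346 0.125 0.008] [0.375 0.156 0.051] r 0.184
other [0.397 0.2   0.008] [0.639 0.44  0.19 ]
167.3748584371461 11.251415628539071 [array([0.6486, 0.023 , 0.135 ]), array([0.6379, 0.0337, 0.163 ])]
```

```bash
python3 -m jog '{"linear":[[0,0,3],[0,0,7],[0,0,11],[0,0,15],[0,0,18],[0,0,20],[0,0,21],[0,0,21],[0,0,21],[0,0,21],[0,0,21],[0,0,21],[0,0,21],[0,0,21],[0,0,21],[0,0,21],[0,0,21],[0,0,21]],"yaw":[0,0,0,0,0,0,0,0,0,0,0,0,0,0,0,0,0,0],"claw":[100,100,100,100,100,100,100,100,80,65,55,45,35,25,20,20,20,20]}' 20
```

```text
time: 7.58
position: [0.5634, 0.1959, 0.0283]
ee_rot: [-179.9, 0.0, -95.5]
contact_force: [1.3, 0.8, 4.8]
finger_gap: 0.0237
gripper_force: 22.2
```

The tab is gripped (gap 23.7 mm), so I'll swing through the first 60°.

```bash
python3 -m jog '{"linear":[[0.02,0.56,0],[0.06,1.12,0],[0.13,1.67,0],[0.23,2.22,0],[0.37,2.77,0],[0.52,3.31,0],[0.71,3.83,0],[0.93,4.35,0],[1.17,4.86,0],[1.43,5.35,0],[1.73,5.83,0],[2.04,6.29,0],[2.38,6.73,0],[2.75,7.16,0],[3.13,7.57,0],[3.54,7.95,0],[3.97,8.32,0],[4.41,8.66,0],[4.87,8.97,0],[5.35,9.27,0]],"yaw":[-3,-6,-9,-12,-15,-18,-21,-24,-27,-30,-33,-36,-39,-42,-45,-48,-51,-54,-57,-60],"claw":[20,20,20,20,20,20,20,20,20,20,20,20,20,20,20,20,20,20,20,20]}' 20
```

```text
time: 9.25
position: [0.4662, 0.1504, 0.0283]
ee_rot: [-180.0, -0.1, -35.3]
contact_force: [5.8, -3.8, 3.7]
finger_gap: 0.0234
gripper_force: 19.4
```

```bash
python3 -m jog '{"linear":[[0.02,0.56,0],[0.06,1.12,0],[0.13,1.67,0],[0.23,2.22,0],[0.37,2.77,0],[0.52,3.31,0],[0.71,3.83,0],[0.93,4.35,0],[1.17,4.86,0],[1.43,5.35,0],[1.73,5.83,0],[2.04,6.29,0],[2.38,6.73,0],[2.75,7.16,0],[3.13,7.57,0],[3.54,7.95,0],[3.97,8.32,0],[4.41,8.66,0],[4.87,8.97,0],[5.35,9.27,0]],"yaw":[-3,-6,-9,-12,-15,-18,-21,-24,-27,-30,-33,-36,-39,-42,-45,-48,-51,-54,-57,-60],"claw":[20,20,20,20,20,20,20,20,20,20,20,20,20,20,20,20,20,20,20,20]}' 20
python3 -m jog '{"linear":[[0,0,0],[0,0,0],[0,0,0],[0,0,0],[0,0,0],[0,0,0]],"yaw":[0,0,0,0,0,0],"claw":[20,20,20,20,20,20]}' 20
```

```text
time: 10.92
position: [0.4561, 0.0441, 0.0282]
ee_rot: [179.9, -0.1, 24.6]
contact_force: [4.4, -2.3, 3.3]
finger_gap: 0.0236
gripper_force: 20.3
time: 11.42
position: [0.4559, 0.0445, 0.0282]
ee_rot: [179.9, -0.1, 24.5]
contact_force: [4.8, -3.4, 5.1]
finger_gap: 0.0236
gripper_force: 21.0
```

```bash
python3 -m jog '{"linear":[[0,0,0],[0,0,0],[0,0,0],[0,0,0],[0,0,0],[0,0,-2],[0,0,-6],[0,0,-10],[0,0,-14],[0,0,-18],[0,0,-22],[0,0,-26.2],[3,1,-26.2],[6,2,-26.2],[9,3,-26.2],[13.7,4.6,-26.2],[13.7,4.6,-26.2],[13.7,4.6,-26.2],[13.7,4.6,-26.2],[13.7,4.6,-26.2]],"yaw":[0,0,0,0,0,0,0,0,0,0,7,14,21,28,35,42,49,56,59.1,59.1],"claw":[35,50,65,80,100,100,100,100,100,100,100,100,100,100,100,100,100,100,100,100]}' 20
python3 - <<'E'
from h import *
s=manip.sense();p,d=cams.capture('wrist');T=wpose(s);np.savez('pics/w2.npz',p=p,d=d,T=T);print(s['position'],s['ee_rot'])
cv2.imwrite('pics/w2.png',p[:,:,::-1])
E
```

```text
time: 13.08
position: [0.5991, 0.0599, 0.2882]
ee_rot: [179.9, 0.1, -34.7]
contact_force: [0.4, -0.0, -0.5]
finger_gap: 0.0853
gripper_force: 0.0
[0.59905356 0.05989053 0.28823411] [ 1.79903028e+02  6.20413130e-02 -3.46882844e+01]
```

View pics/w2.png

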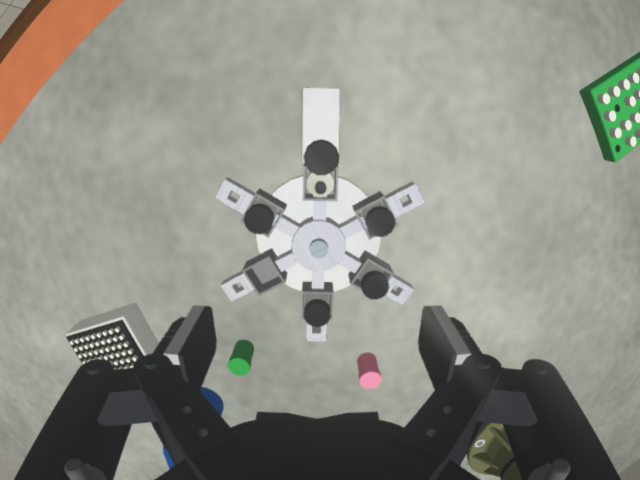

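The dropper now stands at the bracket (321,186), the knob is up (321,156), and the other bottles are upright. Now I'll measure the remaining angle error by comparing the holes with the first picture.

```bash
python3 - <<'E'
from h import *
A={}
for n in ('w0','w2'):
    Z=np.load(f'pics/{n}.npz');p,T=Z['p'],Z['T'];P=[]
    for u,v in ((234,198),(405,200),(238,289),(398,290)):
        c,a=hole(p,u,v,6);P.append(wray(T,*c,.045)[:2])
        print(n,c.round(1),a)
    P=np.array(P);H=np.array([.5526,.0896]);q=P-P.mean(0);A[n]=np.degrees(np.arctan2(q[:,1],q[:,0]));print(P.mean(0).round(4),A[n].round(2))
print('delta',(A['w2']-A['w0']).round(2),(A['w2']-A['w0']).mean())
# ECC on the outer tab patches
for (x,y) in ((222,185),(393,185)):
    pass
E
```

```text
w0 [232.3 198.6] 56
w0 [406.3 200.6] 56
w0 [238.6 288.3] 60
w0 [397.1 290.2] 60
[0.5524 0.0897] [  25.16  -95.78   84.45 -155.28]
w2 [232.2 197.8] 58
w2 [406.9 201.3] 60
w2 [237.5 287.8] 61
w2 [396.8 291. ] 60
[0.5523 0.0897] [  24.53  -96.48   83.71 -155.91]
delta [-0.63 -0.7  -0.74 -0.63] -0.6729218478811303
```

The carousel is −0.7° off, well inside the 1.6° capture range. I'll press the knob down with shut fingers.

```bash
python3 -m jog '{"linear":[[3,0.3,0],[5.2,0.3,0],[5.2,0.3,0],[5.2,0.3,0],[5.2,0.3,0],[5.2,0.3,0],[5.2,0.3,0],[5.2,0.3,0],[5.2,0.3,2],[5.2,0.3,5],[5.2,0.3,8],[5.2,0.3,10],[5.2,0.3,11],[5.2,0.3,11.5],[5.2,0.3,12],[5.2,0.3,12.4],[5.2,0.3,12.8],[5.2,0.3,13.2],[5.2,0.3,13.6],[5.2,0.3,13.6]],"yaw":[0,0,0,0,0,0,0,0,0,0,0,0,0,0,0,0,0,0,0,0],"claw":[60,20,0,0,0,0,0,0,0,0,0,0,0,0,0,0,0,0,0,0]}' 20
python3 -m jog '{"linear":[[0,0,0.4],[0,0,0.8],[0,0,1.1],[0,0,1.4],[0,0,1.6],[0,0,1.6]],"yaw":[0,0,0,0,0,0],"claw":[0,0,0,0,0,0]}'
```

```text
time: 14.8
position: [0.6404, 0.0279, 0.1535]
ee_rot: [-179.9, -0.1, -34.6]
contact_force: [0.5, 0.2, 0.8]
finger_gap: -0.0
gripper_force: 0.6
time: 15.3
position: [0.6398, 0.0278, 0.1367]
ee_rot: [180.0, 0.0, -34.6]
contact_force: [1.0, 0.0, 2.0]
finger_gap: 0.0
gripper_force: 0.8
```

```bash
python3 -m jog '{"linear":[[0,0,0.1],[0,0,0.2],[0,0,0.3],[0,0,0.35],[0,0,0.35]],"yaw":[0,0,0,0,0],"claw":[0,0,0,0,0]}'
```

```text
time: 15.72
position: [0.6399, 0.0277, 0.1352]
ee_rot: [-180.0, -0.0, -34.6]
contact_force: [-2.7, 1.1, 7.6]
finger_gap: 0.0002
gripper_force: 3.8
```

```bash
python3 -m jog '{"linear":[[0,0,0.1],[0,0,0.2],[0,0,0.3],[0,0,0.3]],"yaw":[0,0,0,0],"claw":[0,0,0,0]}'
python3 -m jog '{"linear":[[0,0,-0.5],[0,0,-3],[0,0,-7],[0,0,-11],[0,0,-15],[-4,0,-15.5],[-8,0,-15.5],[-12,0,-15.5],[-15,0,-15.5],[-15,0,-15.5],[-15,0,-15.5]],"yaw":[0,0,0,0,0,0,0,0,0,0,0],"claw":[0,0,0,0,0,0,0,0,0,0,0]}'
python3 - <<'E'
from h import *
s=manip.sense();p,d=cams.capture('wrist');T=wpose(s);np.savez('pics/w3.npz',p=p,d=d,T=T)
a,da=cams.capture('side');C=cloud('side',da)
m=(da>0)&(np.hypot(C[...,0]-.64,C[...,1]-.028)<.013)&(C[...,2]>.1)&(C[...,2]<.18);print('knob top',np.percentile(C[m][:,2],95) if m.any() else None)
b=np.hstack([p[:,:,::-1],cv2.resize(a[170:330,220:400,::-1],(540,480),interpolation=cv2.INTER_CUBIC)])
cv2.imwrite('pics/w3.png',cv2.resize(b,(800,325),interpolation=cv2.INTER_AREA))
E
```

```text
time: 16.05
position: [0.6401, 0.0277, 0.135]
ee_rot: [-179.9, -0.2, -34.5]
contact_force: [-7.8, 1.7, 17.2]
finger_gap: 0.0002
gripper_force: 8.7
time: 16.97
position: [0.5152, 0.1137, 0.2857]
ee_rot: [180.0, 0.0, -34.4]
contact_force: [0.9, -0.1, 0.5]
finger_gap: 0.0002
gripper_force: 0.0
knob top 0.13614772515318954
```

View pics/w3.png

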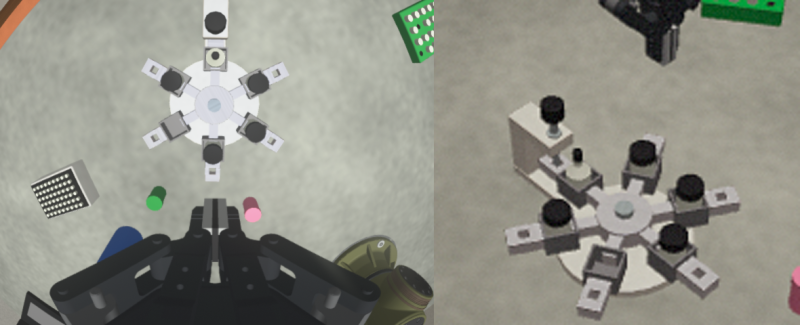

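The press stopped firmly at 0.135 m (17 N), and the side camera puts the knob top at 0.136 m, so the knob is fully down. The dropper stands at the bracket, all bottles are upright, and the arm is clear of everything.

```bash
python3 -c "
from rig import manip
print(manip.sign_off())"
```

```text
the job is handed in; nothing more can be done
None
```

Job handed in at about 17 s: I pulled the plunger up, turned the carousel 120° by gripping one arm's tab (rather than pushing it) until the dropper bottle stood at the bracket, then pressed the knob fully down to lock it; all bottles were standing in the final pictures.

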